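# Show the reground cold chisel to the inspection camera

## Task

Check the reground flat cold chisel at the inspection camera. First slide the ring light's dimmer to the long line on its scale and let go of it; then take the flat chisel (the one with the broad blade) off the tool rack and hold it up so that the middle of its cutting edge is at the camera's focus point, 140 mm straight in front of the lens, the chisel lying along the lens axis with its edge towards the lens and the edge line running level from side to side of the picture. Do not touch the camera or its stand, leave everything else on the bench as it lies, and finish while still holding the chisel there, motionless in the gripper.

Things in the scene. Friction and masses are not known exactly. Their poses are not given: they have to be found in the camera images.
- dimmer (a joint): the dimmer's fader: 0 m at the off end of its 100 mm slot (small white dot beyond it), grows as the cap slides along the dimmer box's own +y (to the robot's left when the box is not turned) to 0.100 m full on (big white dot); the cap stands still wherever it is left and slides with about 1.5 N. The long line of the scale is at 0.070 m
- dimmer_cap (a point): centre of the top of the fader cap, 72 mm above the bench. The cap is a bare aluminium block 14 mm (across the slot) x 22 mm (along the slot) x 18 mm high, with a 4 mm gap under it, and carries a thin black line across its top at its middle
- dimmer_mark (a point): where dimmer_cap is when the fader stands at the long line: the long white line (4 mm wide, running 42 mm out on both sides of the slot) on the black panel lies 22 mm below this point. The other ten lines of the scale are short
- dimmer_box: the ring light's dimmer box, a grey sheet-metal box with a black top panel, 110 mm (x) x 190 mm (y) x 50 mm high, fixed to the bench; origin under its centre, z up; the slot runs along y over the middle of the panel
- chisel: flat cold chisel, 200 mm long, about 0.4 kg, loose in any one of the rack's notches, edge away from the robot. Octagonal bar 19 mm across flats for 135 mm from the struck end, then a flat blade widening to 32 mm. Origin on the bar's axis at mid-length (39.5 mm above the bench), balance point within 10 mm of it; x towards the edge (+100 mm), y along the edge line, z up as it lies
- chisel_edge (a point): middle of the chisel's cutting edge, 100 mm from its origin along x; axes as the chisel's
- chisel_struck_end (a point): middle of the chisel's struck end, 100 mm behind its origin; axes as the chisel's
- rack: wooden tool rack fixed to the bench: two rails along y, 270 mm long, 18 mm thick, centred at x = -47.5 and +47.5 mm, 77 mm free between them. Tools lie across both rails, 30 mm above the bench, in notches at y = -85, 0, +85 mm, pointing along x; dividers rise to 40 mm. Low end boards (14 mm high) at y = -127, +127 mm. Origin under its centre, z up
- cape_chisel: another tool on the rack, to be left: cape chisel, 180 mm long, octagonal bar 16 mm across flats, with a narrow blade 7 mm wide; origin on its axis at mid-length, x towards the edge
- punch: another tool on the rack, to be left: centre punch, 150 mm long, octagonal bar 16 mm across flats, tapering to a round point; origin on its axis at mid-length, x towards the point
- camera_focus (a point): focus point, in empty air 140 mm straight in front of the lens, 0.21 to 0.28 m above the bench. Axes of the camera head: x along the lens axis from here to the lens (raised by the camera's downward tilt, 0.3 to 0.6 rad), y level across the picture, z up in the picture. With the chisel held as asked, its three axes agree with these
- camera_lens (a point): middle of the ring light's front face, where the lens looks out; axes as camera_focus. The round black ring light is 80 mm across with a circle of white lights; the grey camera body (44 mm square) extends 115 mm behind this face
- camera_stand: camera stand fixed to the bench. Origin on the bench roughly below the ring light, z up; the camera looks towards -x and downward. From the origin along +x: the camera's tilt axis 80 mm on, 340 mm up; an 18 mm round column, 414 mm tall, 140 mm on; it stands in the middle of a steel foot plate 160 mm (x) x 120 mm (y) x 14 mm
- oil_can: copper oil can with a thin spout, 80 mm across, 175 mm tall, standing; origin under its centre
- hammer: hammer, 260 mm long, lying; origin at mid-length on the bench, x towards the head
- vee_block: steel V-block, 60 x 45 x 45 mm, standing; origin under its centre
- rivet_tin: closed steel tin, 68 mm across, 75 mm tall, standing; origin under its centre
- mug: white enamel mug, 80 mm across, 85 mm tall, standing; origin under its centre
- spanner: steel spanner, 180 mm long, lying flat; origin at mid-length on the bench
- wire_brush: wire brush with a wooden handle, 200 mm long, lying; origin at mid-length on the bench
Not all that is in view belongs to the job. What is shaped like the chisel but turquoise is not meant.

How it is judged:
On the way, in this order (a step that is already met when the one before it is completed fails the run):
1. the dimmer stands at the long line and has been let go of (value of joint dimmer between 0.064 and 0.076 m and contact force between the fingers and dimmer_box below 0.1 N), for 0.2 s.
2. the flat chisel has been lifted clear of the rack in the gripper (height (world z) of chisel above 0.08 m and contact force between the fingers and chisel above 1 N and contact force between chisel and rack below 0.1 N), for 0.2 s.
At the end, for the whole second after the job is handed in: The gripper still holds the flat chisel in the air, at rest, touching nothing else: edge middle within 15 mm of the focus point, chisel axis and edge line within 0.17 rad of the lens axis and the camera's side-to-side axis, edge towards the lens; the dimmer is at 0.064 to 0.076 m (value of joint dimmer between 0.064 and 0.076 m and distance between chisel_edge and camera_focus below 0.015 m and angle between the x axis of chisel and the x axis of camera_focus, either way round below 0.17 rad and angle between the y axis of chisel and the y axis of camera_focus, either way round below 0.17 rad and x of chisel_struck_end in the frame of camera_focus below -0.15 m and height (world z) of chisel above 0.12 m and contact force between the fingers and chisel above 1 N and contact force between chisel and camera_stand below 0.1 N and contact force between chisel and rack below 0.1 N and contact force between chisel and dimmer_box below 0.1 N and linear speed of chisel below 0.02 m/s and angular speed of chisel below 0.15 rad/s); the arm keeps its last pose, push and grip.
It fails at once if the camera or its stand is touched (contact force between camera_stand and anything else above 0.5 N).
It fails at once if another tool on the rack is shifted by more than 25 mm (distance of any of cape_chisel, punch from where it was at the start of the episode above 0.025 m).
It fails at once if something else on the bench is knocked over or shifted by more than 25 mm (distance of any of oil_can, hammer, vee_block, rivet_tin, mug, spanner, wire_brush from where it was at the start of the episode above 0.025 m or angle between any of oil_can, rivet_tin, mug's own z axis and vertical above 0.4 rad).
It also fails if it takes over 51 s, if anything falls off the work surface, if the arm or the gripper's body presses on something with over 40 N, if the wrist force passes 120 N, or if a joint passes its speed limit or range.

## Robot

A 6-joint arm with a two-finger parallel gripper is mounted at the origin on the work surface. World frame = base frame: x ahead of the robot, y to its left, z up, the work surface at z = 0. Lengths are in m, angles in rad, forces in N, time in s.
With the tool pointing down it reaches from about 0.25 to 0.725 m from the base axis. Payload 4 kg.
Tool frame: the origin (TCP) lies midway between the tips of the shut fingers; the grasp point (between the pads) lies 19 mm behind it; z points along the fingers, y is the line along which they close (so a half turn about z gives the same grasp; the last joint's range is limited). The gripper opens to 85 mm and grips with 20 to 120 N. Pads are 22 mm wide; open, the fingers measure 114 mm over their backs; the gripper's body (76 mm by 85 mm) begins 54 mm behind the grasp point. The pads swing forward as they close: fully open they stand 13 mm farther back than shut.
Start: joints at [-1.181, 0.241, 0.005, 1.335, 0, 1.571], TCP at [0.19, -0.462, 0.231] pointing down, gripper open.
Joint ranges: [-2.72, 2.72], [-1.05, 1.87], [-1.09, 1.28], [-1.99, 2.15], [-1.42, 1.44], [-3.14, 3.14]. Speed limits (rad/s): [2.79, 2.79, 3.14, 3.14, 3.14, 3.14].

## Interface

Orientations are given as a unit quaternion [x, y, z, w].
In Python, from workcell import get_obs, imaging, workorder gives the robot as it stands.
- The arm moves only by the tool run_rows, called after "Call:" in YAML: its name, and indented under it one key for each argument. Schema: {"type":"object","properties":{"steps":{"type":"object","properties":{"wx":{"type":"array","items":{"type":"number"},"minItems":1,"maxItems":10},"wy":{"type":"array","items":{"type":"number"},"minItems":1,"maxItems":10},"wz":{"type":"array","items":{"type":"number"},"minItems":1,"maxItems":10},"dx":{"type":"array","items":{"type":"number"},"minItems":1,"maxItems":10},"dy":{"type":"array","items":{"type":"number"},"minItems":1,"maxItems":10},"dz":{"type":"array","items":{"type":"number"},"minItems":1,"maxItems":10},"aperture":{"type":"array","items":{"type":"number"},"minItems":1,"maxItems":10}},"additionalProperties":false,"required":["wx","wy","wz","dx","dy","dz","aperture"]},"only":{"type":"string"},"quiet":{"type":"boolean"},"lines":{"type":"string"}},"required":["steps"],"additionalProperties":false}. steps is an object with one list for each field, all of the same length, 1 to 10, a row being the entries at one place: wx, wy, wz (a rotation vector in a scale on which 1.0 is 120 degrees), dx, dy, dz (the shift in parts of the range, where 1.0 means 750 mm), aperture (the finger opening in m); each row is the pose to reach, as a shift and turn from the pose commanded when the call began, along the tool's axes at that moment; what a row does not reach only later rows make up. A row lasts 1/8 s, in which the tool goes at most 0.0625 m and 0.188 rad, less where a joint would pass 70% of its speed; a pose out of reach is approached as far as the arm can. The fingers move at their own pace and stop on an object; the grip force is fixed at half the most. Time passes only in rows, so rows that do not move let the fingers close. The tool returns the time, the measured TCP pose, the force, the opening and the grip force at its end. only (a regular expression) keeps the lines of the reply that match it, lines (a string "A,B") keeps lines A to B, and quiet returns only ok. Shift and turn numbers lie between -1 and 1, and a call with a number outside is refused. Input that does not fit is refused with a message, and nothing moves.
- get_obs(): the state, without advancing time (a new reading comes with each control period).
- imaging.camera(name): name is "side" or "top"; returns (picture, depth): 400x640x3 uint8, red, green, blue; 400x640 float32, m along the optical axis (not along the pixel's ray), 0 where there is no reading.
- imaging.calibration(name): a dict with "mtx" (3x3 intrinsics, pixels), "R" (3x3) and "t" (3): a world point X has camera coordinates R X + t. Camera axes: x right, y down, z forward; pixel columns grow to the right and rows downward; lengths in m; the calibration is good to about 2 mm. A picture is of the moment at which its call begins. calibration takes no time and is no camera call.
- workorder.job_done(): hands the job in; it is judged then, once.
The state is a dict: "clock": time; "joint_pos": joint angles; "joint_vel": joint speeds; "tau": joint torques, N m; "eef_pos": TCP position; "tool_rot": TCP orientation; "ft_force": force on the tool from outside, world axes, zero at the start; "ft_torque": the same for the moment, N m; "grip_width": finger opening in m; "grasp_force": force on a finger pad.
Only numpy, scipy, OpenCV 4.12 (cv2) and the standard library are available. Lean on these libraries where they do the work, as an engineer would, in place of code of your own. Each camera call takes 0.05 s, during which the arm holds its last target. There are 200 camera calls.

## Working session

There is one attempt and no reset: what is moved stays moved. The work goes in short steps, Python scripts to look and compute and a tool call to move; the robot and the scene stay as the last step left them, time stands still between calls to the robot, and variables do not carry over. Pictures are saved under pics/ and viewed, at most 10 in all, crops included, and the job is handed in when it is done.

```bash
mkdir -p pics; ls; cat > h.py <<'E'
import numpy as np, cv2
from scipy.spatial.transform import Rotation as R
from workcell import get_obs, imaging, workorder
def cloud(name):
    p,d=imaging.camera(name); c=imaging.calibration(name)
    K=np.array(c["mtx"]);v,u=np.mgrid[:400,:640]
    P=np.stack([(u-K[0,2])/K[0,0]*d,(v-K[1,2])/K[1,1]*d,d],-1)
    W=(P-np.array(c["t"]).ravel())@np.array(c["R"])
    W[d==0]=np.nan
    return p,W
def pix(name,X):
    c=imaging.calibration(name);q=np.array(c["mtx"])@(np.array(c["R"])@X+np.array(c["t"]).ravel());return q[:2]/q[2]
E
python3 - <<'E'
from h import *
for n in("top","side"):
    p,W=cloud(n); np.savez(f"pics/{n}0.npz",p=p,W=W); cv2.imwrite(f"pics/{n}0.png",p[:,:,::-1])
    c=imaging.calibration(n); print(n,-np.array(c["R"]).T@np.array(c["t"]).ravel())
print(get_obs())
E
```

```text
pics
top [0.28446698 0.01615833 1.7448238 ]
side [ 0.2796755  -1.12924981  1.06794896]
{'clock': 0.1, 'joint_pos': array([-1.18102592e+00,  2.41373839e-01,  3.86582067e-03,  1.33521786e+00,
       -1.90810087e-05,  1.57085481e+00]), 'joint_vel': array([-1.49136033e-03, -8.77858847e-05,  3.16523884e-03, -7.91951499e-04,
        4.70866911e-04, -3.73116487e-04]), 'tau': array([ 1.11941277e-03, -3.73136902e+01,  2.53010774e+01,  1.08423375e-02,
        2.08534357e-04, -1.00619016e-05]), 'eef_pos': array([ 0.18976609, -0.46197313,  0.23048653]), 'tool_rot': array([ 9.81075111e-01,  1.93625144e-01, -1.96220042e-04, -9.44658752e-04]), 'ft_force': array([ 0.17243172,  0.05166218, -0.59537604]), 'ft_torque': array([ 0.0080998 , -0.02366422,  0.01680394]), 'grasp_force': 0.0, 'grip_width': 0.08552022063590764}
```

View pics/top0.png

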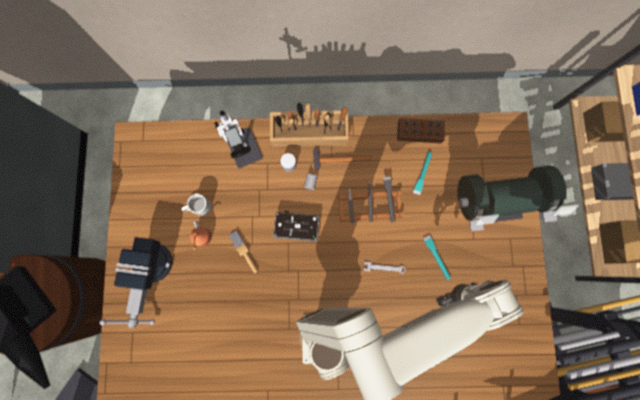

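View pics/side0.png

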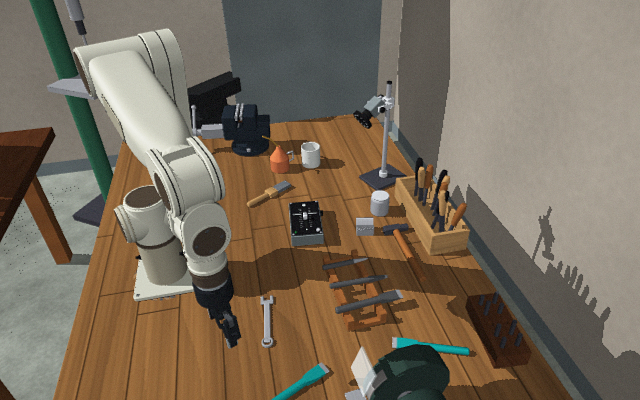

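The top view shows the dimmer at about (297,225), the rack at (370,203) with the flat chisel in the right notch at (389,197), and the camera at (235,135). In the side view the dimmer is at (306,222), the flat chisel at (368,302) and the camera head at (372,112). I'll enlarge these areas.

```bash
python3 - <<'E'
from h import *
t=np.load("pics/top0.npz");s=np.load("pics/side0.npz")
def crop(d,u,v,w,h,W=400,H=300): return cv2.resize(d["p"][v:v+h,u:u+w,::-1],(W,H),interpolation=cv2.INTER_CUBIC)
a=np.hstack([crop(s,280,190,64,48),crop(t,262,195,72,54)])
b=np.hstack([crop(s,345,75,64,48),crop(t,200,100,72,54)])
cv2.imwrite("pics/c1.png",np.vstack([a,b]))
def dump(d,u,v,step):
    for vv in range(v[0],v[1],step):print(vv,[tuple(np.round(d["W"][vv,uu]*1000).tolist()) for uu in range(u[0],u[1],step)])
# region statistics
def reg(d,lo,hi):
    W=d["W"];m=np.all((W>lo)&(W<hi),-1);return W[m]
for n,d in(("top",t),("side",s)):
    print(n)
    P=reg(d,[.15,-.0,.044],[.5,.25,.056]); print("panel",len(P),cv2.minAreaRect((P[:,:2]*1000).astype(np.float32)),np.median(P[:,2]))
    P=reg(d,[.15,-.0,.062],[.5,.25,.08]); print("cap",len(P),P.mean(0) if len(P) else 0, P.min(0),P.max(0))
    P=reg(d,[.15,-.4,.03],[.5,-.03,.06]); print("tools",len(P),P.min(0),P.max(0))
    P=reg(d,[.3,.1,.2],[.7,.5,.5]); print("cam",len(P),P.min(0),P.max(0))
E
```

```text
top
panel 733 ((461.15618896484375, 115.54078674316406), (190.4439239501953, 94.80709075927734), 84.28925323486328) 0.0506277231591788
cap 21 [0.4646591  0.10783734 0.07037242] [0.41882156 0.0334722  0.06212642] [0.49622526 0.18520027 0.07924151]
tools 107 [ 0.47879715 -0.31041212  0.03000352] [ 0.49979333 -0.07944996  0.05687526]
cam 8 [0.69668986 0.30419644 0.32104906] [0.69994893 0.32830824 0.33356192]
side
panel 851 ((456.31719970703125, 112.13959503173828), (198.66159057617188, 95.32942199707031), 87.26473999023438) 0.050495605437830514
cap 24 [0.46621746 0.10273646 0.06832436] [0.46001315 0.09045954 0.06270634] [0.47352141 0.12020523 0.07338773]
tools 255 [ 0.47608164 -0.34597488  0.03000791] [ 0.49990027 -0.07507742  0.05324665]
cam 14 [0.69565512 0.28020117 0.31429134] [0.69985991 0.33041073 0.33877482]
```

View pics/c1.png

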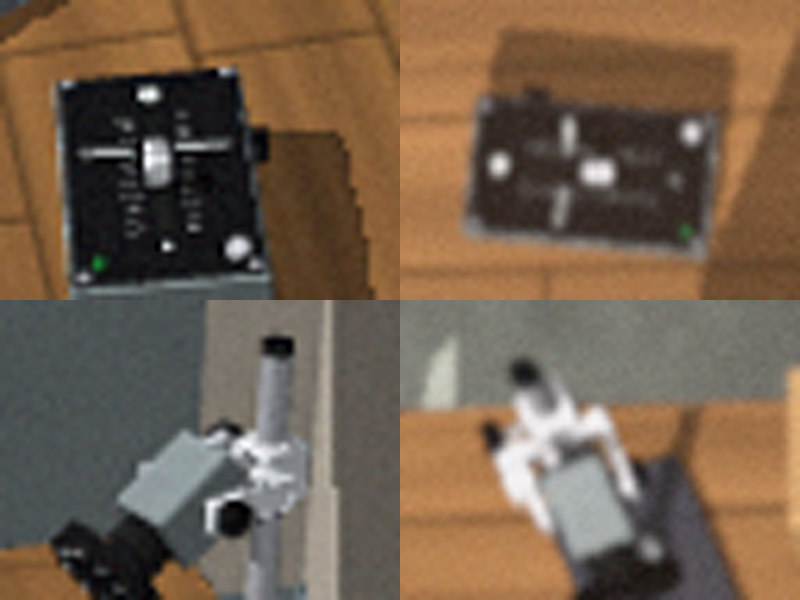

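The crops show the cap at top-crop (597,172) and the long line from (569,135) to (561,208), with the full-on dot at (498,165) and the small dot at (675,180). The line is on the +y side of the cap. Next I'll compute the poses.

```bash
cat > m.py <<'E'
from h import *
from scipy.optimize import least_squares
def ray(name,u,v,z):
    c=imaging.calibration(name);Rm=np.array(c["R"]);o=-Rm.T@np.array(c["t"]).ravel()
    d=Rm.T@np.linalg.inv(np.array(c["mtx"]))@[u,v,1];return o+d*(z-o[2])/d[2]
E
python3 - <<'E'
from m import *
T=lambda x,y,z:ray("top",262+(x-400)/5.5556-.4,195+y/5.5556-.4,z)*1e3
S=lambda x,y,z:ray("side",280+x/6.25-.4,190+y/6.25-.4,z)*1e3
pr=lambda *a:print(a[0],*[np.round(b,1)[:2] for b in a[1:]])
pr("top cap,L1,L2,big,small",T(597,172,.072),T(569,135,.05),T(561,208,.05),T(498,165,.05),T(675,180,.05))
pr("side cap,L1,L2,big,small",S(156,148,.072),S(80,154,.05),S(230,145,.05),S(148,93,.05),S(167,246,.05))
t=np.load("pics/top0.npz");s=np.load("pics/side0.npz")
for n,d in(("top",t),("side",s)):
    W=d["W"];m=(W[...,2]>.036)&(W[...,2]<.065)&(W[...,0]>.38)&(W[...,0]<.72)&(W[...,1]>-.36)&(W[...,1]<-.04)
    k,l,st,_=cv2.connectedComponentsWithStats(m.astype(np.uint8))
    for i in range(1,k):
        if st[i,4]<25: continue
        P=W[l==i]; c=P.mean(0);u,sv,vt=np.linalg.svd(P[:,:2]-c[:2]);a=vt[0]*np.sign(vt[0,0]);q=(P[:,:2]-c[:2])@a
        print(n,len(P),"c",c.round(4),"dir",np.arctan2(a[1],a[0]).round(3),"ends",(c[:2]+a*q.min()).round(3),(c[:2]+a*q.max()).round(3),"zmax",P[:,2].max().round(3), st[i,:4], "len",np.ptp(q).round(3))
    m=(W[...,2]>.2)&(W[...,2]<.45)&(W[...,0]>.55)&(W[...,0]<.95)&(W[...,1]>.1)&(W[...,1]<.5)
    v,u=np.where(m); print(n,"head",m.sum(),u.min(),u.max(),v.min(),v.max())
    for dark in(0,1):
        p=d["p"].astype(int);mm=m&((p.max(-1)<70) if dark else ((p.max(-1)<190)&(p.max(-1)>=90)))
        P=W[mm];print(dark,len(P),P.mean(0).round(3),P.min(0).round(3),P.max(0).round(3))
E
```

```text
top cap,L1,L2,big,small [466.1 108.2] [497.6 130.6] [441.4 137.4] [475.6 185.6] [461.   49.6]
side cap,L1,L2,big,small [467.4 106.8] [428.7 139.1] [512.8 126.6] [476.4 185.5] [461.6  48.9]
top 296 c [ 0.5728 -0.2846  0.045 ] dir -0.049 ends [ 0.48 -0.28] [ 0.679 -0.29 ] zmax 0.059 [374 176  22  46] len 0.2
top 139 c [ 0.5634 -0.2065  0.0453] dir -0.008 ends [ 0.485 -0.206] [ 0.663 -0.207] zmax 0.057 [368 180   5  41] len 0.178
top 109 c [ 0.5418 -0.1234  0.0441] dir 0.048 ends [ 0.479 -0.126] [ 0.624 -0.119] zmax 0.054 [349 189   6  34] len 0.145
top 36 c [ 0.5972 -0.1635  0.0418] dir 1.566 ends [ 0.597 -0.187] [ 0.597 -0.143] zmax 0.05 [355 193  11   5] len 0.044
top 36 c [ 0.6006 -0.2476  0.0411] dir -1.5 ends [ 0.599 -0.225] [ 0.602 -0.274] zmax 0.051 [374 192  12   5] len 0.049
top 41 c [ 0.5027 -0.1674  0.0412] dir 1.53 ends [ 0.502 -0.192] [ 0.504 -0.144] zmax 0.049 [356 215  12   4] len 0.047
top head 755 214 250 110 157
0 352 [0.785 0.328 0.355] [0.706 0.288 0.284] [0.853 0.394 0.419]
1 200 [0.738 0.307 0.335] [0.697 0.266 0.273] [0.84  0.388 0.422]
side 185 c [ 0.54   -0.129
[... 169 characters left out ...]
597 -0.196] zmax 0.043 [358 264  10  13] len 0.054
side 361 c [ 0.5516 -0.2047  0.0424] dir -0.166 ends [ 0.483 -0.193] [ 0.659 -0.223] zmax 0.05 [328 270  60  19] len 0.178
side 701 c [ 0.5736 -0.288   0.0435] dir 0.012 ends [ 0.476 -0.289] [ 0.677 -0.287] zmax 0.054 [335 283  68  31] len 0.201
side 35 c [ 0.6029 -0.3383  0.0398] dir 0.462 ends [ 0.593 -0.343] [ 0.611 -0.334] zmax 0.044 [379 309   8   7] len 0.02
side 39 c [ 0.5075 -0.342   0.0392] dir 1.065 ends [ 0.502 -0.352] [ 0.513 -0.332] zmax 0.043 [346 317   8   7] len 0.023
side head 866 353 394 81 136
0 462 [0.806 0.327 0.33 ] [0.7   0.273 0.201] [0.854 0.382 0.412]
1 273 [0.744 0.296 0.325] [0.696 0.258 0.272] [0.841 0.392 0.419]
```

```bash
cat > cam.py <<'E'
from m import *
def box(P,c,h):
    q=np.abs(P-c)-h;return np.linalg.norm(np.maximum(q,0),axis=1)+np.minimum(q.max(1),0)
def cyl(P,x0,x1,r):
    q=np.stack([np.abs(P[:,0]-(x0+x1)/2)-(x1-x0)/2,np.hypot(P[:,1],P[:,2])-r],1)
    return np.linalg.norm(np.maximum(q,0),axis=1)+np.minimum(q.max(1),0)
def frame(yaw,tilt): return R.from_euler("ZY",[yaw,-tilt]).as_matrix()
def sdf(p,Pw,b=.018):
    P=(Pw-p[:3])@frame(p[3],p[4])
    return np.minimum.reduce([box(P,[.0825,0,0],[.0325,.022,.022]),cyl(P,0,.1,.018),cyl(P,0,b,.04)])
def fit(f="0"):
    Pw=[]
    for n in("top","side"):
        d=np.load(f"pics/{n}{f}.npz");W=d["W"];p=d["p"].astype(int);mx=p.max(-1)
        m=(W[...,2]>.24)&(W[...,2]<.45)&(W[...,0]>.6)&(W[...,0]<.82)&(W[...,1]>.2)&(W[...,1]<.42)&(mx<185)
        m=cv2.erode(m.astype(np.uint8),np.ones((2,2)))>0
        Pw.append(W[m])
    Pw=np.vstack(Pw)
    best=None
    for b in(.012,.018,.024):
      for y0 in(.1,.35,.6):
        r=least_squares(lambda p:sdf(p,Pw,b),[.70,.29,.31,y0,.45],loss="soft_l1",f_scale=.004)
        if best is None or r.cost<best[0]:best=(r.cost,b,r.x,np.median(np.abs(r.fun)))
    return best
if __name__=="__main__":
    for f in([0]):
        c,b,x,md=fit(); F=frame(x[3],x[4]); print(b,md,x.round(4)); foc=x[:3]-.14*F[:,0]; print("focus",foc.round(4))
        a=F[:,0]; k=(.34-x[2])/a[2]; print("dist to z=.34",k)
    for n in("top","side"):
        d=np.load(f"pics/{n}0.npz")
        W=d["W"];m=(W[...,2]>.21)&(W[...,2]<.42)&(W[...,0]>.83)&(W[...,0]<.95)&(W[...,1]>.25)&(W[...,1]<.5);P=W[m]
        print(n,"column?",len(P),np.median(P,0).round(3))
        m=(W[...,2]>.006)&(W[...,2]<.03)&(W[...,0]>.65)&(W[...,0]<.98)&(W[...,1]>.2)&(W[...,1]<.5)&(d["p"].max(-1)<110);P=W[m]
        print("foot",len(P),cv2.minAreaRect((P[:,:2]*1000).astype(np.float32)))
    # overlay
    x0=x;out=[]
    for n,(u,v,w,h) in(("side",(345,75,64,48)),("top",(200,100,72,54))):
        im=np.load(f"pics/{n}0.npz")["p"][:,:,::-1].copy();k=400/w
        im=cv2.resize(im[v:v+h,u:u+w],(400,300),interpolation=cv2.INTER_CUBIC)
        q=lambda X:tuple(((pix(n,x[:3]+F@np.array(X))-[u,v]+.5)*k).round().astype(int).tolist())
        th=np.linspace(0,2*np.pi,24)
        cv2.polylines(im,[np.array([q([0,.04*np.cos(t),.04*np.sin(t)]) for t in th])],1,(0,0,255),1)
        for X in(.05,.115): cv2.polylines(im,[np.array([q([X,a*.022,c*.022]) for a,c in((1,1),(1,-1),(-1,-1),(-1,1))])],1,(0,255,255),1)
        cv2.line(im,q([0,0,0]),q([-.14,0,0]),(0,255,0),1);out.append(im)
    cv2.imwrite("pics/c2.png",np.hstack(out))
E
python3 cam.py
```

```text
0.012 0.0021690290455769236 [0.72   0.302  0.3002 0.3155 0.5542]
focus [0.6068 0.265  0.2266]
dist to z=.34 0.07555385378432772
top column? 63 [0.836 0.341 0.36 ]
foot 503 ((859.7811279296875, 293.337890625), (164.650390625, 241.6920928955078), 24.288755416870117)
side column? 168 [0.836 0.338 0.345]
foot 589 ((834.36181640625, 340.6362609863281), (164.8123779296875, 346.84332275390625), 23.551437377929688)
```

View pics/c2.png

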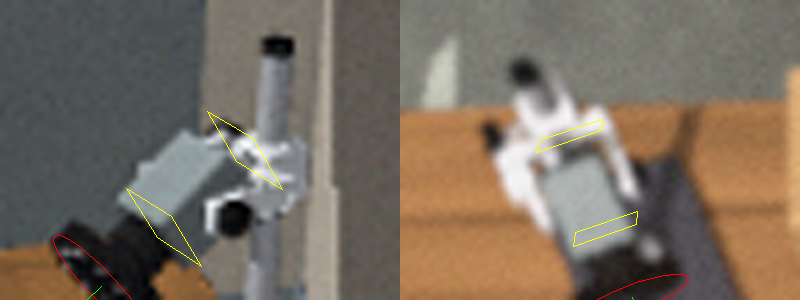

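The overlay shows the fitted body too far back, and the yaw looks low: the foot edge suggests about 0.4 rad. I'll refit using the known stand geometry.

```bash
cat > cam2.py <<'E'
from cam import *
c1=ray("top",200+122/5.556-.4,100+68/5.556-.4,.414);c2=ray("side",345+277/6.25-.4,75+40/6.25-.4,.414)
print("col",c1[:2].round(3),c2[:2].round(3)); col=(c1+c2)[:2]/2
e1=ray("top",200+275/5.556,100+155/5.556,.014);e2=ray("top",200+340/5.556,100+300/5.556,.014);print("foot yaw",np.arctan2(*(e1-e2)[[1,0]]))
Pw=[]
for n in("top","side"):
    d=np.load(f"pics/{n}0.npz");W=d["W"];mx=d["p"].astype(int).max(-1)
    m=(W[...,2]>.24)&(W[...,2]<.45)&(W[...,0]>.6)&(W[...,0]<.80)&(W[...,1]>.2)&(W[...,1]<.42)&(mx<185)
    Pw.append(W[m])
Pw=np.vstack(Pw)
def lens(q): # colx,coly,yaw,tilt,d
    F=frame(q[2],q[3]);ax=np.array([q[0]-.06*np.cos(q[2]),q[1]-.06*np.sin(q[2]),.34]);return ax-q[4]*F[:,0],F
def res(q):
    L,F=lens(q);P=(Pw-L)@F;a=q[5]
    s=np.minimum.reduce([box(P,[(a+.115)/2,0,0],[(.115-a)/2,.022,.022]),cyl(P,0,.1,abs(q[6])),cyl(P,0,abs(q[7]),.04)])
    return s
def tot(q): return np.r_[np.sqrt(2*(np.sqrt(1+(res(q)/.004)**2)-1)),(q[:2]-col)/.0015,(q[2]-.4)/.1]
q=least_squares(tot,[*col,.4,.5,.08,.05,.018,.015]).x
L,F=lens(q);print("q",q.round(4),"med",np.median(abs(res(q))),"lens",L.round(4),"focus",(L-.14*F[:,0]).round(4))
np.savez("camfit.npz",L=L,F=F,foc=L-.14*F[:,0],yaw=q[2],tilt=q[3])
if __name__=="__main__":
    out=[]
    for n,(u,v,w,h) in(("side",(340,74,80,120)),("top",(205,105,60,90))):
        im=np.load(f"pics/{n}0.npz")["p"][:,:,::-1];k=400/w
        im=cv2.resize(im[v:v+h,u:u+w],(400,600),interpolation=cv2.INTER_CUBIC)
        pw=lambda X:tuple(((pix(n,X)-[u,v]+.5)*k).round().astype(int).tolist())
        p=lambda X:pw(L+F@np.array(X))
        th=np.linspace(0,2*np.pi,24)
        cv2.polylines(im,[np.array([p([0,.04*np.cos(t),.04*np.sin(t)]) for t in th])],1,(0,0,255),1)
        for X in(q[5],.115): cv2.polylines(im,[np.array([p([X,a*.022,c*.022]) for a,c in((1,1),(1,-1),(-1,-1),(-1,1))])],1,(0,255,255),1)
        Y=R.from_euler("z",q[2]).as_matrix();cc=np.array([q[0],q[1],.014])
        cv2.polylines(im,[np.array([pw(cc+Y@[a*.08,c*.06,0]) for a,c in((1,1),(1,-1),(-1,-1),(-1,1))])],1,(255,0,255),1)
        cv2.line(im,p([0,0,0]),p([-.14,0,0]),(0,255,0),1);out.append(im)
    cv2.imwrite("pics/c3.png",np.hstack(out))
E
python3 cam2.py
```

```text
col [0.838 0.351] [0.838 0.358]
foot yaw 0.40665956589140334
q [0.8361 0.3468 0.3767 0.5506 0.076  0.0422 0.0169 0.0136] med 0.0017403298578277382 lens [0.72   0.3009 0.3002] focus [0.6091 0.257  0.227 ]
```

View pics/c3.png

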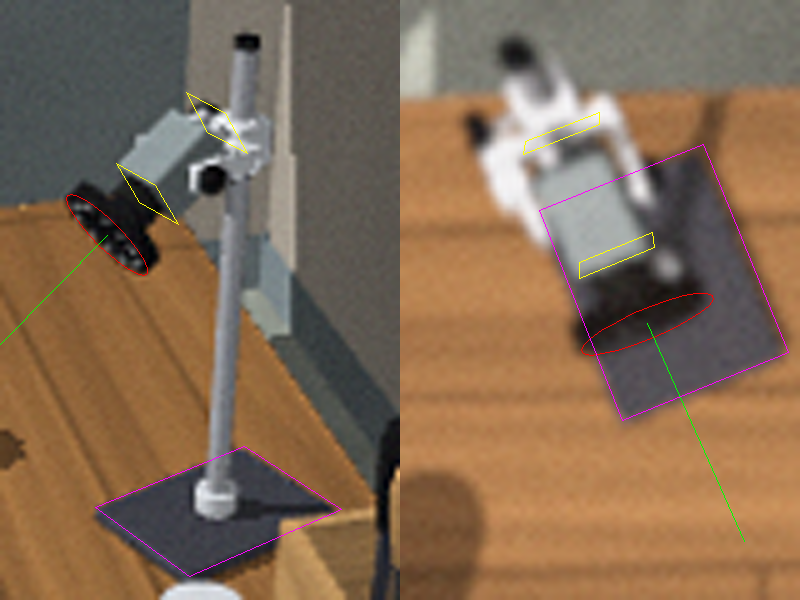

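The camera fit now matches the foot and the ring, with the focus at about (0.609, 0.257, 0.227), yaw 0.38 and tilt 0.55. Next is the dimmer.

```bash
cat > go.py <<'E'
from h import *
def go(p,yaw,tilt=0):
    """tool x along heading yaw raised by tilt, fingers down; prints shift/turn in tool axes"""
    F=R.from_euler("ZY",[yaw,-tilt])*R.from_euler("x",np.pi)
    o=get_obs();T=R.from_quat(o["tool_rot"])
    print("rot",(T.inv()*F).as_rotvec().round(3),"shift",T.inv().apply(np.array(p)-o["eef_pos"]).round(4),"now",o["eef_pos"].round(4),"w",round(o["grip_width"],4),"F",round(o["grasp_force"],1),"t",o["clock"])
E
python3 -c "
from go import *
go([.467,.1075,.12],-.108); go([.467,.1075,.054],-.108)"
```

```text
rot [-0.002  0.     0.498] shift [ 0.4728 -0.4212  0.1113] now [ 0.1898 -0.462   0.2305] w 0.0855 F 0.0 t 0.1
rot [-0.002  0.     0.498] shift [ 0.4728 -0.4211  0.1773] now [ 0.1898 -0.462   0.2305] w 0.0855 F 0.0 t 0.1
```

Careful with the scale: shifts go in shares of 750 mm and turns go in shares of 120 degrees. That gives: 0.44 m / 0.75 = 0.5867, 0.4 m / 0.75 = 0.5333, 0.498 rad / 2.0944 = 0.2378.

Call:
run_rows:
  steps: {"wx": [0,0,0,0,0,0,0,0,0,0],"wy": [0,0,0,0,0,0,0,0,0,0],"wz": [0.0477,0.0955,0.1432,0.191,0.2378,0.2378,0.2378,0.2378,0.2378,0.2378],"dx": [0.06,0.12,0.18,0.24,0.3,0.36,0.42,0.48,0.5333,0.5867],"dy": [-0.0533,-0.1067,-0.16,-0.2133,-0.2667,-0.32,-0.3733,-0.4267,-0.48,-0.52],"dz": [0,0,0,0,0,0.0267,0.0533,0.08,0.1067,0.12],"aperture": [0.05,0.05,0.05,0.05,0.05,0.05,0.05,0.05,0.05,0.05]}

```text
clock: 1.35
eef_pos: [0.4363, -0.008, 0.1435]
tool_rot: [1.0, -0.022, -0.002, -0.02]
ft_force: [0.2, -1.2, 1.1]
grip_width: 0.05
grasp_force: 0.0
```

Call:
run_rows:
  steps: {"wx": [0,0],"wy": [0,0],"wz": [0,0],"dx": [0.0267,0.0267],"dy": [-0.04,-0.04],"dz": [0.0267,0.0267],"aperture": [0.05,0.05]}

```text
clock: 1.6
eef_pos: [0.4575, 0.0039, 0.1246]
tool_rot: [1.0, -0.013, -0.002, -0.026]
ft_force: [0.2, -0.4, -0.2]
grip_width: 0.0502
grasp_force: 0.0
```

```bash
python3 -c "
from go import *
go([.467,.1075,.12],-.108); go([.467,.1075,.054],-.108)"
```

```text
rot [-0.052  0.007  0.083] shift [ 0.0069 -0.1034  0.01  ] now [0.4575 0.0039 0.1246] w 0.0502 F 0.0 t 1.6
rot [-0.052  0.007  0.083] shift [ 0.0073 -0.0999  0.0759] now [0.4575 0.0039 0.1246] w 0.0502 F 0.0 t 1.6
```

To row units: -0.1034 m / 0.75 = -0.1379, -0.05 m / 0.75 = -0.0667, -0.052 rad / 2.0944 = -0.0248.

Call:
run_rows:
  steps: {"wx": [-0.0248,-0.0248,-0.0248],"wy": [0.0033,0.0033,0.0033],"wz": [0.0396,0.0396,0.0396],"dx": [0.0093,0.0093,0.0093],"dy": [-0.0667,-0.1379,-0.1379],"dz": [0.0133,0.0133,0.0133],"aperture": [0.05,0.05,0.05]}

```text
clock: 1.98
eef_pos: [0.4642, 0.0006, 0.1218]
tool_rot: [1.0, -0.015, 0.001, -0.025]
ft_force: [0.2, 0.4, -0.1]
grip_width: 0.0504
grasp_force: 0.0
```

```bash
python3 - <<'E'
from go import *
go([.467,.1075,.054],-.108)
out=[]
for n,(u,v,w,h) in(("side",(270,150,80,80)),("top",(262,190,80,80))):
    p,W=cloud(n); out.append(cv2.resize(p[v:v+h,u:u+w,::-1],(400,400),interpolation=cv2.INTER_CUBIC))
cv2.imwrite("pics/c4.png",np.hstack(out))
E
```

```text
rot [-0.05  -0.     0.078] shift [-0.0006 -0.1034  0.073 ] now [0.4642 0.0006 0.1218] w 0.0504 F 0.0 t 1.975
```

View pics/c4.png

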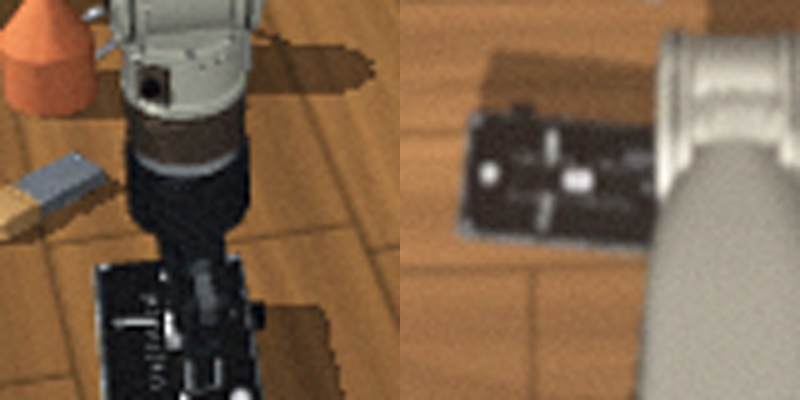

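The gripper has stopped at y≈0 with the cap to its left and hasn't reached the target, so I'll check for a joint limit.

```bash
python3 -c "
from go import *
o=get_obs();print(o['joint_pos'].round(3),o['ft_force'],o['tau'].round(1))"
```

```text
[-0.031  0.25  -0.284  1.034  0.05   3.141] [-0.08727778 -0.2603198  -0.5977919 ] [ -0.  -34.9  22.5   0.    0.2  -0. ]
```

To row units: -0.1 m / 0.75 = -0.1333, -0.08 m / 0.75 = -0.1067, -1.5 rad / 2.0944 = -0.7162.

Call:
run_rows:
  steps: {"wx": [0,0,0,0,0,0,0,0,0,0],"wy": [0,0,0,0,0,0,0,0,0,0],"wz": [-0.0898,-0.1795,-0.2693,-0.3591,-0.4488,-0.5386,-0.6283,-0.7162,-0.8021,-0.8881],"dx": [0,0,0,0,0,0,0,0,0,0],"dy": [0,0,-0.0267,-0.0533,-0.08,-0.1067,-0.1333,-0.1333,-0.1333,-0.1333],"dz": [0,0,0,0,0,0,0,0,0,0],"aperture": [0.05,0.05,0.05,0.05,0.05,0.05,0.05,0.05,0.05,0.05]}

```text
clock: 3.32
eef_pos: [0.4672, 0.1008, 0.1266]
tool_rot: [0.607, 0.794, 0.021, -0.014]
ft_force: [-0.4, -0.2, 0.3]
grip_width: 0.0498
grasp_force: 0.0
```

```bash
python3 -c "
from go import *
go([.467,.1075,.12],-.108+np.pi)"
```

```text
rot [ 0.043 -0.031 -1.197] shift [0.0062 0.0015 0.0069] now [0.4672 0.1008 0.1266] w 0.0498 F 0.0 t 3.325
```

To row units: 0.007 m / 0.75 = 0.0093, 0.006 m / 0.75 = 0.008, -1.197 rad / 2.0944 = -0.5715.

```bash
sed -i 's/\*R.from_euler("x",np.pi)/*R.from_euler("x",np.pi)*R.from_euler("z",np.pi)/' go.py
```

Call:
run_rows:
  steps: {"wx": [0.0048,0.0095,0.0143,0.0167,0.0191,0.0205,0.0205,0.0205],"wy": [-0.0048,-0.0048,-0.0095,-0.0119,-0.0143,-0.0148,-0.0148,-0.0148],"wz": [-0.0859,-0.1719,-0.2578,-0.3438,-0.4297,-0.5157,-0.5715,-0.5715],"dx": [0.008,0.008,0.008,0.008,0.008,0.008,0.008,0.008],"dy": [0.002,0.002,0.002,0.002,0.002,0.002,0.002,0.002],"dz": [0.0093,0.0093,0.0093,0.0093,0.0093,0.0093,0.0093,0.0093],"aperture": [0.05,0.05,0.05,0.05,0.05,0.05,0.05,0.05]}

```text
clock: 4.32
eef_pos: [0.4671, 0.1072, 0.1198]
tool_rot: [0.058, 0.998, -0.0, -0.0]
ft_force: [-0.3, 0.7, -0.3]
grip_width: 0.05
grasp_force: 0.0
```

```bash
python3 -c "
from go import *
go([.467,.1075,.054],-.108)"
```

```text
rot [-0.    -0.001 -0.007] shift [0.0001 0.0003 0.0658] now [0.4671 0.1072 0.1198] w 0.05 F 0.0 t 4.325
```

To row units: 0.065 m / 0.75 = 0.0867, 0.035 m / 0.75 = 0.0467, -0.007 rad / 2.0944 = -0.0033.

Call:
run_rows:
  steps: {"wx": [0,0,0,0,0,0,0],"wy": [0,0,0,0,0,0,0],"wz": [-0.0033,-0.0033,-0.0033,-0.0033,-0.0033,-0.0033,-0.0033],"dx": [0,0,0,0,0,0,0],"dy": [0,0,0,0,0,0,0],"dz": [0.0467,0.0867,0.0867,0.0867,0.0867,0.0867,0.0867],"aperture": [0.05,0.05,0.05,0.02,0.015,0.015,0.015]}

```text
clock: 5.2
eef_pos: [0.4684, 0.1075, 0.0562]
tool_rot: [0.054, 0.999, 0.0, 0.001]
ft_force: [-1.2, -0.7, 5.9]
grip_width: 0.0203
grasp_force: 59.5
```

```bash
python3 -c "
from go import *
go([.4700,.1335,.054],-.108)"
```

```text
rot [0.001 0.002 0.001] shift [0.0011 0.026  0.0022] now [0.4684 0.1075 0.0562] w 0.0203 F 59.5 t 5.2
```

Call:
run_rows:
  steps: {"wx": [0,0,0,0,0,0,0,0,0],"wy": [0,0,0,0,0,0,0,0,0],"wz": [0,0,0,0,0,0,0,0,0],"dx": [0,0,0,0,0,0,0,0,0],"dy": [0.012,0.024,0.0349,0.0349,0.0349,0.0349,0.0349,0.0349,0.0349],"dz": [0,0,0,0,0,0,0,-0.0667,-0.1333],"aperture": [0.015,0.015,0.015,0.015,0.05,0.05,0.05,0.05,0.05]}

```text
clock: 6.32
eef_pos: [0.4692, 0.133, 0.1549]
tool_rot: [0.054, 0.999, -0.001, -0.002]
ft_force: [1.9, 0.7, -0.3]
grip_width: 0.0498
grasp_force: 0.0
```

```bash
python3 -c "
from go import *
go([.4700,.1335,.054],-.108)"
```

```text
rot [-0.001 -0.004  0.001] shift [-0.0011  0.0007  0.1009] now [0.4692 0.133  0.1549] w 0.0498 F 0.0 t 6.325
```

```bash
python3 -c "
from go import *
go([.577,-.2865,.15],0)"
```

```text
rot [-0.001 -0.004 -0.107] shift [-0.152  -0.4055  0.0048] now [0.4692 0.133  0.1549] w 0.0498 F 0.0 t 6.325
```

To row units: -0.4055 m / 0.75 = -0.5407, -0.36 m / 0.75 = -0.48, -0.107 rad / 2.0944 = -0.0511.

Call:
run_rows:
  steps: {"wx": [0,0,0,0,0,0,0,0,0,0],"wy": [0,0,0,0,0,0,0,0,0,0],"wz": [-0.0048,-0.0095,-0.0143,-0.0191,-0.0239,-0.0286,-0.0382,-0.0477,-0.0511,-0.0511],"dx": [-0.0227,-0.0453,-0.068,-0.0907,-0.1133,-0.136,-0.1587,-0.1813,-0.2027,-0.2027],"dy": [-0.06,-0.12,-0.18,-0.24,-0.3,-0.36,-0.42,-0.48,-0.5407,-0.5407],"dz": [0,0,0,0,0,0,0,0,0,0],"aperture": [0.05,0.05,0.05,0.05,0.05,0.05,0.05,0.05,0.05,0.05]}

```text
clock: 7.58
eef_pos: [0.5777, -0.2897, 0.1532]
tool_rot: [0.002, 1.0, -0.0, -0.001]
ft_force: [0.7, 0.3, -0.4]
grip_width: 0.05
grasp_force: 0.0
```

```bash
python3 - <<'E'
from go import *
go([.577,-.2865,.15],0)
out=[]
for n,(u,v,w,h) in(("side",(280,190,64,64)),("top",(262,190,64,64))):
    p,W=cloud(n); out.append(cv2.resize(p[v:v+h,u:u+w,::-1],(400,400),interpolation=cv2.INTER_CUBIC))
cv2.imwrite("pics/c5.png",np.hstack(out))
for n in("top","side"):
    d=np.load(f"pics/{n}0.npz");W=d["W"]
    for x0,x1 in((.485,.525),(.55,.59),(.65,.672)):
        m=(W[...,2]>.036)&(W[...,2]<.065)&(W[...,0]>x0)&(W[...,0]<x1)&(W[...,1]>-.31)&(W[...,1]<-.265)
        P=W[m];print(n,x0,len(P),np.median(P,0).round(4),np.percentile(P[:,1],[5,95]).round(4))
E
```

```text
rot [-0.001 -0.002 -0.005] shift [0.0007 0.0032 0.0032] now [ 0.5777 -0.2897  0.1532] w 0.05 F 0.0 t 7.575
top 0.485 57 [ 0.5056 -0.2931  0.0451] [-0.3063 -0.2682]
top 0.55 43 [ 0.5707 -0.2922  0.0442] [-0.3016 -0.2839]
top 0.65 34 [ 0.66   -0.2848  0.0433] [-0.2975 -0.2708]
side 0.485 119 [ 0.5055 -0.3018  0.0441] [-0.3093 -0.2693]
side 0.55 95 [ 0.5699 -0.3     0.0459] [-0.307  -0.2911]
side 0.65 69 [ 0.6601 -0.2901  0.0416] [-0.3037 -0.2721]
```

View pics/c5.png

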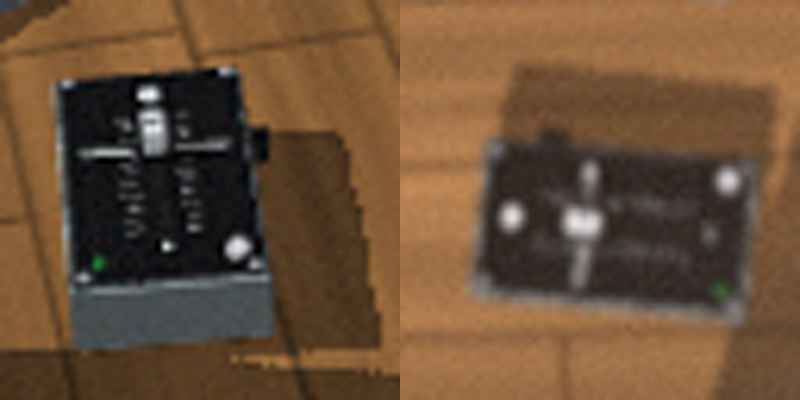

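The cap now sits on the long line: in the top crop the cap is at (582,222) and the line's middle at (585,222), which matches the parallax from the cap's height. Next I'll grasp the chisel.

```bash
python3 -c "
from go import *
go([.568,-.2925,.0205],0.05)"
```

```text
rot [ 0.001 -0.003 -0.051] shift [ 0.0089 -0.0064  0.133 ] now [ 0.5773 -0.2863  0.1535] w 0.0498 F 0.0 t 7.675
```

To row units: 0.1325 m / 0.75 = 0.1767, 0.125 m / 0.75 = 0.1667, -0.051 rad / 2.0944 = -0.0244.

Call:
run_rows:
  steps: {"wx": [0,0,0,0,0,0],"wy": [0,0,0,0,0,0],"wz": [-0.0244,-0.0244,-0.0244,-0.0244,-0.0244,-0.0244],"dx": [0.012,0.012,0.012,0.012,0.012,0.012],"dy": [-0.0085,-0.0085,-0.0085,-0.0085,-0.0085,-0.0085],"dz": [0.04,0.0933,0.1333,0.1667,0.1767,0.1767],"aperture": [0.05,0.05,0.05,0.05,0.05,0.05]}

```text
clock: 8.43
eef_pos: [0.5687, -0.2915, 0.022]
tool_rot: [-0.026, 1.0, 0.0, -0.001]
ft_force: [1.2, 0.1, -0.1]
grip_width: 0.0501
grasp_force: 0.0
```

```bash
python3 -c "
from go import *
go([.568,-.2925,.0205],0.05)"
```

```text
rot [ 0.    -0.002  0.002] shift [ 0.0007 -0.001   0.0015] now [ 0.5687 -0.2915  0.022 ] w 0.0501 F 0.0 t 8.425
```

To row units: -0.001 m / 0.75 = -0.0013.

Call:
run_rows:
  steps: {"wx": [0,0,0,0,0],"wy": [0,0,0,0,0],"wz": [0,0,0,0,0],"dx": [0,0,0,0,0],"dy": [-0.0013,-0.0013,-0.0013,-0.0013,-0.0013],"dz": [0.0013,0.0013,0.0013,0.0013,0.0013],"aperture": [0.02,0.01,0.01,0.01,0.01]}

```text
clock: 9.05
eef_pos: [0.5698, -0.2938, 0.0225]
tool_rot: [-0.026, 1.0, -0.001, 0.001]
ft_force: [-0.9, 0.7, 5.5]
grip_width: 0.0174
grasp_force: 59.8
```

```bash
python3 -c "
from go import *
go([.568,-.2925,.0205],0.05);print(get_obs()['ft_force'],get_obs()['ft_torque'])"
```

```text
rot [-0.001  0.001  0.001] shift [0.0018 0.0014 0.002 ] now [ 0.5698 -0.2938  0.0225] w 0.0174 F 59.8 t 9.05
[-0.91405237  0.71923303  5.45635205] [ 0.19183764  0.03115059 -0.02776817]
```

Careful with the scale: shifts go in shares of 750 mm and turns go in shares of 120 degrees. That gives: -0.19 m / 0.75 = -0.2533, -0.05 m / 0.75 = -0.0667.

Call:
run_rows:
  steps: {"wx": [0,0,0,0,0,0,0,0],"wy": [0,0,0,0,0,0,0,0],"wz": [0,0,0,0,0,0,0,0],"dx": [0,0,0,0,0,0,0,0],"dy": [0,0,0,0,0,0,0,0],"dz": [-0.0267,-0.0667,-0.1333,-0.2,-0.2533,-0.2533,-0.2533,-0.2533],"aperture": [0.01,0.01,0.01,0.01,0.01,0.01,0.01,0.01]}

```text
clock: 10.05
eef_pos: [0.5675, -0.2928, 0.2075]
tool_rot: [-0.026, 1.0, 0.001, -0.003]
ft_force: [-0.5, -0.4, -5.0]
grip_width: 0.0176
grasp_force: 58.8
```

```bash
python3 - <<'E'
from go import *
o=get_obs();print(o['ft_force'],o['ft_torque'])
T=R.from_quat(o["tool_rot"])
for n in("top","side"):
    p,W=cloud(n); np.savez(f"pics/{n}1.npz",p=p,W=W)
    L=(W-o["eef_pos"])@T.as_matrix()   # tool frame
    m=(np.abs(L[...,1])<.03)&(np.abs(L[...,2]+.019)<.03)&(np.abs(L[...,0])<.16)
    m&=np.abs(L[...,0])>.03
    k,l,st,_=cv2.connectedComponentsWithStats(m.astype(np.uint8))
    for s in(-1,1):
        Q=L[m&(np.sign(L[...,0])==s)]
        if len(Q)<10: print(n,s,len(Q));continue
        print(n,s,len(Q),"xr",np.percentile(Q[:,0],[0,2,98,100]).round(4))
        for a,b in((.03,.06),(.06,.08),(.08,.1),(.1,.13)):
            q=Q[(abs(Q[:,0])>a)&(abs(Q[:,0])<b)]
            if len(q)>3:print("  ",a,len(q),np.median(q,0).round(4),np.percentile(q[:,1],[5,95]).round(4),np.percentile(q[:,2],[5,95]).round(4))
E
```

```text
[-0.50851917 -0.36047665 -4.96773556] [ 0.05572392  0.04626263 -0.03428921]
top -1 114 xr [-0.1082 -0.107  -0.0469 -0.04  ]
   0.03 18 [-0.0535  0.0109 -0.0232] [0.0019 0.0141] [-0.0275 -0.0094]
   0.06 38 [-0.0704  0.0035 -0.0234] [-0.0101  0.0167] [-0.0273 -0.0181]
   0.08 43 [-0.0905  0.0029 -0.0206] [-0.0119  0.0179] [-0.0239 -0.0143]
   0.1 15 [-0.1042  0.0017 -0.0173] [-0.0096  0.0157] [-0.0254 -0.0128]
top 1 0
side -1 261 xr [-0.1057 -0.1052 -0.0336 -0.0304]
   0.03 91 [-0.0486 -0.0088 -0.023 ] [-0.014   0.0081] [-0.0276 -0.0117]
   0.06 78 [-0.0701 -0.0053 -0.0225] [-0.0162  0.0132] [-0.025  -0.0142]
   0.08 70 [-0.09   -0.0027 -0.0195] [-0.0165  0.016 ] [-0.023  -0.0153]
   0.1 22 [-0.1033 -0.0011 -0.0185] [-0.0145  0.0126] [-0.0207 -0.0155]
side 1 182 xr [0.0304 0.0318 0.0928 0.0932]
   0.03 82 [ 0.0449 -0.0081 -0.0238] [-0.0124  0.0006] [-0.0276 -0.0151]
   0.06 57 [ 0.0707 -0.0097 -0.0238] [-0.0127  0.0001] [-0.028  -0.0147]
   0.08 43 [ 0.088  -0.009  -0.0235] [-0.014  -0.0003] [-0.0285 -0.013 ]
```

```bash
cat > tgt.py <<'E'
from go import *
c=np.load("camfit.npz");yaw,tilt,foc=float(c["yaw"]),float(c["tilt"]),c["foc"]
F=(R.from_euler("ZY",[yaw,-tilt])*R.from_euler("x",np.pi)*R.from_euler("z",np.pi)).as_matrix()
e=np.array([-.107,.001,-.0178])
tcp=foc-F@e; way=tcp+np.array([-.07*np.cos(yaw),-.07*np.sin(yaw),.03])
E
python3 -c "
from tgt import *
print(tcp,way); go(way,yaw,tilt); go(tcp,yaw,tilt); print(get_obs()['joint_pos'].round(2))"
```

```text
[0.53332631 0.22598757 0.15583818] [0.46823318 0.20024104 0.18583818]
rot [-0.087 -0.55  -0.318] shift [0.0743 0.4977 0.024 ] now [ 0.568  -0.293   0.2084] w 0.0178 F 58.8 t 10.15
rot [-0.087 -0.55  -0.318] shift [0.0079 0.52   0.0537] now [ 0.568  -0.293   0.2084] w 0.0178 F 58.8 t 10.15
[-0.48  0.54  0.39  1.43 -0.   -0.53]
```

To row units: 0.4977 m / 0.75 = 0.6636, 0.45 m / 0.75 = 0.6, -0.15 rad / 2.0944 = -0.0716.

Call:
run_rows:
  steps: {"wx": [0,0,-0.0048,-0.0143,-0.0191,-0.0263,-0.031,-0.0382,-0.0415,-0.0415],"wy": [0,-0.0239,-0.0477,-0.0859,-0.1241,-0.1623,-0.2005,-0.2387,-0.2626,-0.2626],"wz": [0,-0.0143,-0.0334,-0.0525,-0.0716,-0.0955,-0.1146,-0.1385,-0.1518,-0.1518],"dx": [0.0133,0.0267,0.04,0.0533,0.0667,0.08,0.0867,0.0933,0.0987,0.0987],"dy": [0.0533,0.12,0.1867,0.2533,0.32,0.3867,0.4533,0.5333,0.6,0.6636],"dz": [0,0,0,0,0,0,0,0.0133,0.0267,0.032],"aperture": [0.01,0.01,0.01,0.01,0.01,0.01,0.01,0.01,0.01,0.01]}

```text
clock: 11.4
eef_pos: [0.4657, 0.1996, 0.1838]
tool_rot: [-0.181, 0.946, 0.049, 0.266]
ft_force: [1.2, -0.9, -4.3]
grip_width: 0.0178
grasp_force: 59.2
```

```bash
python3 -c "
from tgt import *
go(way,yaw,tilt); go(tcp,yaw,tilt); print(get_obs()['joint_pos'].round(2))"
```

```text
rot [-0.003 -0.003  0.002] shift [-0.0033 -0.0003 -0.0003] now [0.4657 0.1996 0.1838] w 0.0178 F 59.2 t 11.4
rot [-0.003 -0.003  0.002] shift [-0.0474 -0.0002  0.0617] now [0.4657 0.1996 0.1838] w 0.0178 F 59.2 t 11.4
[ 0.42 -0.08 -0.64  0.46 -0.03  0.04]
```

To row units: 0.0617 m / 0.75 = 0.0823, 0.05 m / 0.75 = 0.0667.

Call:
run_rows:
  steps: {"wx": [0,0,0,0,0,0],"wy": [0,0,0,0,0,0],"wz": [0,0,0,0,0,0],"dx": [-0.0133,-0.0333,-0.052,-0.0632,-0.0632,-0.0632],"dy": [0,0,0,0,0,0],"dz": [0.016,0.0427,0.0667,0.0823,0.0823,0.0823],"aperture": [0.01,0.01,0.01,0.01,0.01,0.01]}

```text
clock: 12.15
eef_pos: [0.5364, 0.226, 0.1589]
tool_rot: [-0.181, 0.945, 0.05, 0.268]
ft_force: [-0.6, 0.5, -4.7]
grip_width: 0.0177
grasp_force: 59.5
```

```bash
cat > chk.py <<'E'
from tgt import *
from cam import *
go(tcp,yaw,tilt)
o=get_obs();T=R.from_quat(o["tool_rot"]).as_matrix()
L=c["L"];Fc=c["F"];out=[]
for n,(u,v,w,h) in(("side",(320,80,80,120)),("top",(215,110,70,105))):
    p,W=cloud(n); np.savez(f"pics/{n}2.npz",p=p,W=W)
    Q=(W-o["eef_pos"])@T; m=(abs(Q[...,1])<.03)&(abs(Q[...,2]+.019)<.025)&(Q[...,0]<-.045)&(Q[...,0]>-.16)
    q=Q[m];print(n,len(q),"xmin",np.percentile(q[:,0],[0,2]).round(4),[np.median(q[abs(q[:,0]+a)<.01],0).round(4).tolist() for a in(.07,.095)])
    k=400/w;im=cv2.resize(p[v:v+h,u:u+w,::-1],(400,600),interpolation=cv2.INTER_CUBIC)
    pw=lambda X:tuple(((pix(n,X)-[u,v]+.5)*k).round().astype(int).tolist())
    th=np.linspace(0,2*np.pi,24)
    cv2.polylines(im,[np.array([pw(L+Fc@[0,.04*np.cos(t),.04*np.sin(t)]) for t in th])],1,(0,0,255),1)
    cv2.line(im,pw(L),pw(foc),(0,255,0),1)
    cv2.line(im,pw(foc+Fc@[0,.016,0]),pw(foc-Fc@[0,.016,0]),(255,0,255),1);out.append(im)
cv2.imwrite("pics/c6.png",np.hstack(out))
E
python3 chk.py
```

```text
rot [-0.003  0.001  0.002] shift [0.004  0.0011 0.0011] now [0.5364 0.226  0.1589] w 0.0177 F 59.5 t 12.15
side 130 xmin [-0.1072 -0.1042] [[-0.0693, -0.0051, -0.0228], [-0.0949, -0.0015, -0.0204]]
top 125 xmin [-0.1094 -0.1083] [[-0.0714, 0.0021, -0.0233], [-0.0949, 0.0026, -0.0202]]
```

View pics/c6.png

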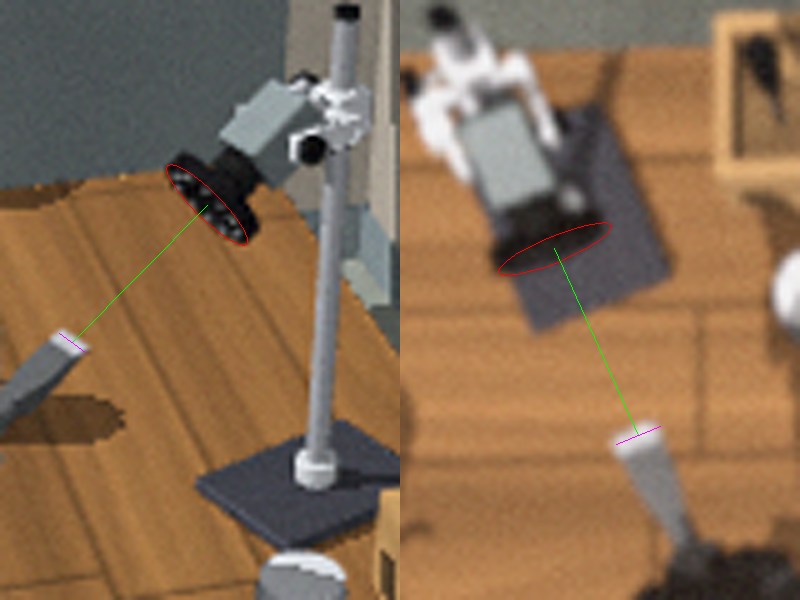

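The chisel edge lies on the predicted focus line in both views and its axis is collinear with the lens axis. The ring outline agrees to about 1 px. I'll make one small correction, let it settle, then check before handing in.

To row units: 0.002 m / 0.75 = 0.0027.

Call:
run_rows:
  steps: {"wx": [0,0,0,0,0,0],"wy": [0,0,0,0,0,0],"wz": [0,0,0,0,0,0],"dx": [0.0027,0.0027,0.0027,0.0027,0.0027,0.0027],"dy": [0,0,0,0,0,0],"dz": [0,0,0,0,0,0],"aperture": [0.01,0.01,0.01,0.01,0.01,0.01]}

```text
clock: 13.0
eef_pos: [0.5357, 0.2259, 0.1583]
tool_rot: [-0.181, 0.945, 0.05, 0.268]
ft_force: [0.8, -0.3, -4.0]
grip_width: 0.0176
grasp_force: 59.5
```

```bash
python3 - <<'E'
from tgt import *
go(tcp,yaw,tilt);print(np.abs(get_obs()["joint_vel"]).max())
from cam import fit,frame
b=fit("2");F2=frame(b[2][3],b[2][4]);print(b[2].round(4),(b[2][:3]-.14*F2[:,0]).round(4),foc)
o=get_obs();print("edge",o["eef_pos"]+R.from_quat(o["tool_rot"]).apply(e))
E
```

```text
rot [-0.002  0.003  0.002] shift [0.0032 0.001  0.0009] now [0.5357 0.2259 0.1583] w 0.0176 F 59.5 t 13.0
0.0020791717941064662
[0.719  0.3022 0.2984 0.303  0.5657] [0.6062 0.2669 0.2233] [0.60909457 0.25703186 0.22698776]
edge [0.61125548 0.25703243 0.22965308]
```

```bash
python3 -c "
from workcell import workorder
print(workorder.job_done())"
```

```text
the job is handed in; nothing more can be done
None
```

I set the dimmer to the long line and handed the job in with the flat chisel held at the focus point; by my estimate its edge is within about 5 mm, and the hand-in gave no verdict.

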